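Seat the blending cup on its blender base

ROBOT

A 6-joint arm with a two-finger parallel gripper is mounted at the origin on a cart in front of the work surface, level with it; the furniture and walls round the work are solid. World frame = base frame: x ahead of the robot, y to its left, z up, the work surface at z = 0. Lengths are in m, angles in rad, forces in N, time in s.
With the tool pointing down it reaches from about 0.35 to 0.85 m from the base axis. Payload 8.1 kg.
Tool frame: the origin (TCP) lies at the centre of the arm's flange, where the gripper is bolted on; the fingertips stand 186 mm ahead of it and the grasp point (between the pads) lies 167 mm ahead of it; z points along the fingers, y is the line along which they close (so a half turn about z gives the same grasp; the last joint's range is limited). The gripper opens to 93 mm and grips with 3 to 60 N. Pads are 15 mm wide; open, the fingers measure 128 mm over their backs; the gripper's body (75 mm by 188 mm) begins 65 mm behind the grasp point.
Start: joints at [-1.352, 0.13, 1.488, -0, 1.523, -0.085], TCP at [0.18, -0.573, 0.405] pointing down, gripper open.
Joint ranges: [-2.96, 2.96], [-0.89, 2.26], [0.02, 2.5], [-1.34, 4.48], [0, 2.73], [-2.66, 2.66]. Speed limits (rad/s): [2.39, 2.39, 2.79, 3.14, 3.14, 3.14].

INTERFACE

Orientations are given as a rotation vector (axis times angle).
In Python, from plant import robot gives the robot as it stands.
- The arm moves only by the tool apply_moves, never from a script. Its argument "series" is a list of rows, each a list of 2 entries, a list of its own where there are three numbers: the shift along the tool's x, y, z in mm, then the turn, a rotation vector about the tool's x, y, z in rad. A call has 1 to 12 rows; each row shifts and turns the commanded pose from where the row before left it, along the tool's axes as they then stand; what a row does not reach is not made up. A row lasts 1/12 s, in which the tool goes at most 41.7 mm and 7.16 degrees, less where a joint would pass 70% of its speed; a pose out of reach is approached as far as the arm can. A call is refused whole if a number of a shift passes 41.7 or a number of a turn 0.125, either way. A call with a gripper value outside its range is refused whole. "claw" is the opening, from 0 (shut) to 1 (fully open), set as the call begins (left out, the last holds). The fingers move at their own pace and stop on an object; "newtons" is the grip in N (left out, the last holds). Time passes only in rows, so rows that do not move let the fingers close. It gives the time, the measured TCP pose, the force, the opening and the grip force at its end, in the units of the state.
- robot.read_state(): the state, without advancing time (a new reading comes with each control period).
- robot.read_camera(name): name is "side" or "top" or "wrist"; returns (picture, depth): 420x560x3 uint8, blue, green, red; 420x560 float32, m along the optical axis (not along the pixel's ray), 0 where there is no reading.
- robot.calibration(name): a dict with "fx", "fy", "cx", "cy" (pixels), "extrinsics" (4x4, takes a point from world to camera coordinates). Camera axes: x right, y down, z forward; pixel columns grow to the right and rows downward; lengths in m; the calibration is good to about 2 mm. A picture is of the moment at which its call begins: read the wrist's pose just before it. calibration takes no time and is no camera call; for the wrist camera it gives the pose at the moment of the call.
- robot.close_job(): hands the job in; it is judged then, once.
The state is a dict: "t": time; "q": joint angles; "dq": joint speeds; "joint_torque": joint torques, N m; "tool_pos": TCP position; "orientation": TCP orientation; "force": force on the tool from outside, world axes, zero at the start; "wrist_torque": the same for the moment, N m; "opening": finger opening in m; "gripper_force": force on a finger pad.
Only numpy, scipy, OpenCV 4.12 (cv2) and the standard library are available. Lean on these libraries where they do the work, as an engineer would, in place of code of your own. Each camera call takes 0.05 s, during which the arm holds its last target. There are 200 camera calls.

TASK

Slide the steel blending cup along the deck of the blender base into the round tapered socket, without lifting it off or tipping it over, then turn it, pushing on its handle as needed, until it drops fully home over the hidden drive dogs and sits level and centred. Do not force it, and leave the other things on the table where they are.

Things in the scene. Friction and masses are not known exactly. Their poses are not given: they have to be found in the camera images.
- base: Blender base, fixed: a flat black plinth 170 mm (its x) by 360 mm (its y), with a level steel deck 60 mm above the table. Origin at the centre of its underside. The tapered socket opens in the deck 90 mm from the centre towards its -y; the cup starts on the deck on the +y half. Pushed over the mouth, the cup dips about 10 degrees at the front, and drops flat once it is centred and let go.
- socket (a point): Centre of the socket's mouth, level with the deck; z up. Mouth 68 mm wide, wall narrowing downwards at 18 degrees from vertical. In its bottom a flat steel hub and, level with it, four steel dogs (16 mm wide, every 90 degrees) stand round it; their angle differs each time and is not measured. A cup sitting fully home has its underside 12 mm below this point; riding on the dogs only about 6 mm.
- cup: Steel blending cup, black lid, 0.24 to 0.45 kg, 80 mm across (lid 82), 70 mm high. Tapered foot (lowest 18 mm), 60 mm across at the bottom, matches the socket; steel wall upright from 21 to 56 mm. Origin at the centre of the underside, z up, handle to its -x. While it rides on the dogs it has 2 mm side play and turns under about 1 N at the handle.
- cup_foot (a point): The same point as the cup's origin, where the foot's skirt has four teeth and four notches (20 mm wide, every 90 degrees) that meet the dogs in the socket. Turned far enough (mostly 10 to 70 degrees, either way round) the notches take the dogs in a window of about 10 to 15 degrees and the cup falls 6 mm home by its weight; then the dogs stop it from turning further.
- cup_handle (a point): Point on the centre plane of the cup's black handle, 62 mm from the cup's axis and 37 mm above its underside. The handle is an upright loop of 10 mm bar standing out radially from the wall to 75 mm from the axis, from 20 to 54 mm above the underside.
- cup_lid (a point): Centre of the top of the cup's lid (small orange disc), 70 mm above the cup's underside; it may be pressed on.
- lime: Loose lime, 42 mm, a bystander (origin at its underside).
- measuring_cup: Loose frosted measuring cup with a handle, 51 x 70 x 69 mm, a bystander (origin at its underside).
- jam_jar: Loose jam jar with a red lid, 69 mm wide, 68 mm high, a bystander (origin at its underside).
- shaker: Loose glass spice shaker with a chromed cap, 44 mm wide, 72 mm high, a bystander (origin at its underside).
Things that resemble listed ones, but are neither listed nor needed, are in the scene too. There is more than one size of the cup; the one meant has the size given above.

How it is judged:
At the end, for the whole second after the job is handed in: The cup sits fully home in the socket: its underside at least 9.5 mm below the deck (12 mm is home, 6 mm is riding on the dogs), its axis within 3 mm of the socket's, upright within 0.06 rad, at rest (z of cup in the frame of socket between -0.018 and -0.0095 m and horizontal distance between cup and socket below 0.003 m and angle between cup's own z axis and vertical below 0.06 rad and linear speed of cup below 0.02 m/s); the robot touches nothing.
It fails at once if the cup is lifted more than 25 mm off the deck (z of cup in the frame of socket above 0.025 m).
It fails at once if the cup is tipped by more than 0.5 rad (angle between cup's own z axis and vertical above 0.5 rad).
It fails at once if the cup is forced: the robot pushes on it with more than 40 N (contact force between any of the fingers, the arm and cup above 40 N).
It fails at once if a bystander is moved by more than 40 mm (distance of any of lime, measuring_cup, jam_jar, shaker from where it was at the start of the episode above 0.04 m).
It also fails if it takes over 72 s, if anything falls off the work surface, if the arm or the gripper's body presses on something with over 40 N, if the wrist force passes 120 N, or if a joint passes its speed limit or range.

## Working session

There is one attempt and no reset: what is moved stays moved. The work goes in short steps, Python scripts to look and compute and a tool call to move; the robot and the scene stay as the last step left them, time stands still between calls to the robot, and variables do not carry over. Pictures are saved under pics/ and viewed, at most 10 in all, crops included, and the job is handed in when it is done.

Besides the shell and the picture viewer there is one more tool, called after "Call:" as name(argument=value, ...), one argument or row to a line, values as JSON. apply_moves: Moves the arm, as the interface text tells. Its arguments: {"type":"object","properties":{"series":{"type":"array"},"claw":{"type":"number"},"newtons":{"type":"number"}},"required":["series"]}

```bash
mkdir -p pics
python3 - <<'E'
from plant import robot
import cv2,numpy as np
s=robot.read_state();print(s)
for n in ("top","side"):
    p,d=robot.read_camera(n);cv2.imwrite(f"pics/{n}0.png",p);np.save(f"pics/{n}0.npy",d)
    c=robot.calibration(n);print(n,c)
E
```

```text
{'t': 0.0, 'q': array([-1.35240879e+00,  1.31116032e-01,  1.48927046e+00, -6.78575483e-06,
        1.52298335e+00, -8.54296576e-02]), 'dq': array([-1.40583639e-05,  2.50302555e-04,  5.17076337e-04, -2.85669751e-05,
       -2.67305541e-05, -4.42410874e-05]), 'joint_torque': array([ 1.98099051e-04, -5.59850049e+01, -4.91750872e+01,  7.66023318e-02,
        3.51210753e-02, -1.23903587e-04]), 'tool_pos': array([ 0.17945231, -0.57229625,  0.40371895]), 'orientation': array([-3.10366178e+00, -4.75133827e-01,  1.95958588e-04]), 'force': array([ 0.40020012, -0.09821599, -0.26808924]), 'wrist_torque': array([ 0.07239211, -0.01871051,  0.00799679]), 'gripper_force': 0.0, 'opening': 0.09293402013828234}
top {'fx': 542.2913299212415, 'fy': 542.2913299212415, 'cx': 271.08025509705516, 'cy': 203.6918515173384, 'extrinsics': array([[-7.91060364e-03, -9.99967523e-01, -1.54136750e-03,
        -1.32367099e-02],
       [-9.95864035e-01,  8.01764229e-03, -9.05016050e-02,
         5.80904098e-01],
       [ 9.05110239e-02,  8.19070127e-04, -9.95895117e-01,
         1.59883849e+00],
       [ 0.00000000e+00,  0.00000000e+00,  0.00000000e+00,
         1.00000000e+00]])}
side {'fx': 390.88580062167864, 'fy': 390.88580062167864, 'cx': 278.24912486745217, 'cy': 213.27396774731346, 'extrinsics': array([[ 0.98433457, -0.1762644 ,  0.00404006, -0.56464981],
       [-0.06196889, -0.36733106, -0.92802357,  0.12131864],
       [ 0.16506156,  0.91323532, -0.37249957,  1.13402737],
       [ 0.        ,  0.        ,  0.        ,  1.        ]])}
```

View pics/top0.png

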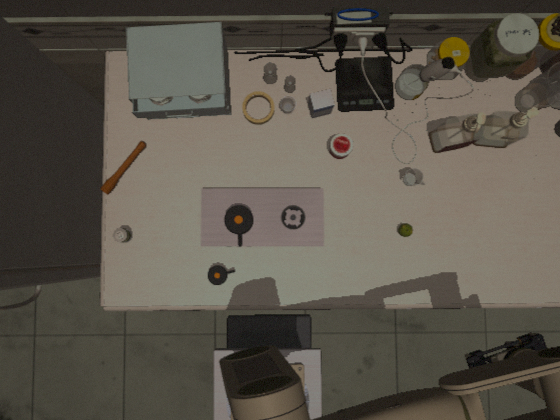

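View pics/side0.png

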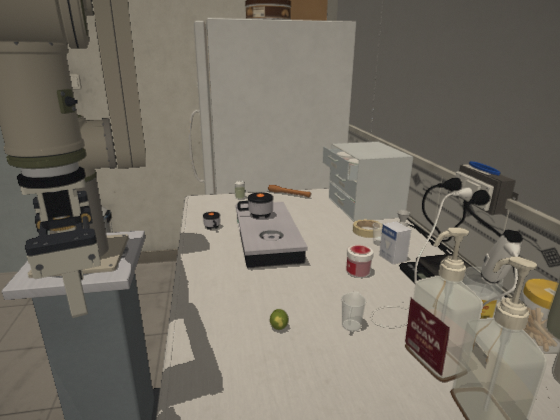

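The top view shows the target cup at (238,218) with its handle pointing down the image. The socket is at (293,217), the small decoy cup is at (217,274), and the bystanders are well away. Next I'll measure positions.

```bash
cat > h.py <<'E'
import cv2,numpy as np
from plant import robot
def ray(c,u,v,z):
    E=c["extrinsics"];R=E[:3,:3];o=-R.T@E[:3,3]
    d=R.T@np.array([(u-c["cx"])/c["fx"],(v-c["cy"])/c["fy"],1]);return o+d*(z-o[2])/d[2]
def cloud(c,d):
    v,u=np.mgrid[:d.shape[0],:d.shape[1]];E=c["extrinsics"]
    P=np.stack([(u-c["cx"])/c["fx"]*d,(v-c["cy"])/c["fy"]*d,d],-1)
    return (P-E[:3,3])@E[:3,:3]
def orange(p):
    h=cv2.cvtColor(p,cv2.COLOR_BGR2HSV)
    m=cv2.inRange(h,(4,150,120),(20,255,255))
    n,l,s,ce=cv2.connectedComponentsWithStats(m);return [(s[i,4],ce[i]) for i in range(1,n) if s[i,4]>8]
E
python3 - <<'E'
from h import *
c=robot.calibration("top");p=cv2.imread("pics/top0.png");d=np.load("pics/top0.npy");P=cloud(c,d)
print([(a,e,ray(c,*e,.13)) for a,e in orange(p)])
q=P[150:290,180:340]; m=(abs(q[...,2]-.06)<.008).astype(np.uint8)
r=cv2.minAreaRect(cv2.findNonZero(m)); print(r)
b=cv2.boxPoints(r)+[180,150]
print([ray(c,*x,.06) for x in b], np.median(q[...,2][m>0]))
ce=ray(c,*b.mean(0),.06);print("centre",ce)
print("lid z",P[216:222,236:242,2].mean(), P[213:216,226:232,2].mean())
m=(P[...,2]>.115)&(P[...,2]<.15);m[:190]=0;m[250:]=0;m[:,:200]=0;m[:,330:]=0
v,u=np.nonzero(m);print(len(v),P[v,u].mean(0),np.ptp(P[v,u],0))
k=cv2.resize(p[180:290,195:330],None,fx=5,fy=5,interpolation=cv2.INTER_CUBIC);cv2.imwrite("pics/crop0.png",k)
E
```

```text
[(np.int32(40), array([238.075, 219.2  ]), array([0.52853395, 0.07472939, 0.13      ])), (np.int32(17), array([216.58823529, 275.11764706]), array([0.3737616 , 0.13467056, 0.13      ]))]
((95.26244354248047, 65.36454772949219), (93.902099609375, 159.22012329101562), 73.58641815185547)
[array([0.61183664, 0.23311262, 0.06      ]), array([ 0.74223174, -0.21847165,  0.06      ]), array([ 0.47530324, -0.29075689,  0.06      ]), array([0.34873224, 0.15457225, 0.06      ])] 0.059534681308576476
centre [ 0.54329513 -0.02987653  0.06      ]
lid z 0.12969564029586292 0.12513687299986362
671 [0.52839744 0.07290614 0.12646965] [0.1096268 0.0794619 0.0265928]
```

View pics/crop0.png

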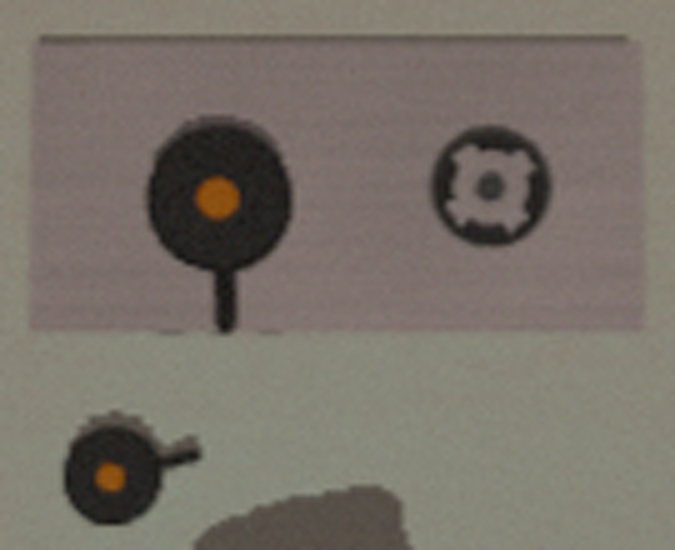

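The crop shows the socket at about (491,186), with its dogs near the diagonals. The cup lid is at (217,198) and the handle end at (226,327). The deck edges are almost parallel to the image axes.

Run:
```python
from h import *
from scipy.spatial.transform import Rotation as R
c=robot.calibration("top");f=lambda x,y,z:ray(c,195+(x+.5)/5-.5,180+(y+.5)/5-.5,z)
print("socket",f(491,186,.06),"centre",f(338,183,.06))
for x in((33,40),(645,40),(645,330),(30,330)):print(f(*x,.06))
cu=f(217,198,.13);ha=f(226,327,.114);print(cu,ha,np.degrees(np.arctan2(*(ha-cu)[1::-1])))
s=robot.read_state();print(R.from_rotvec(s['orientation']).as_matrix().round(3))
```

```text
socket [ 0.53867168 -0.08118626  0.06      ] centre [0.54115004 0.00839562 0.06      ]
[0.62692816 0.18737752 0.06      ]
[ 0.62401186 -0.17278441  0.06      ]
[ 0.45388454 -0.16994743  0.06      ]
[0.45672753 0.18848774 0.06      ]
[0.52853563 0.07493924 0.13      ] [0.4567513  0.07103959 0.114     ] -176.89048970448525
[[ 0.954  0.299 -0.   ]
 [ 0.299 -0.954  0.002]
 [ 0.    -0.002 -1.   ]]
```

Call:
apply_moves(
  series=[
    [[0,0,0],[0,0,0.083]],
    [[0,0,0],[0,0,0.083]],
    [[0,0,0],[0,0,0.083]],
    [[19.2,-31.3,0],[0,0,0]],
    [[19.2,-31.3,0],[0,0,0]],
    [[19.2,-31.3,0],[0,0,0]],
    [[19.2,-31.3,0],[0,0,0]],
    [[19.2,-31.3,0],[0,0,0]],
    [[19.2,-31.3,0],[0,0,0]],
    [[19.2,-31.3,0],[0,0,0]],
    [[19.2,-31.3,0],[0,0,0]],
    [[19.2,-31.3,0],[0,0,0]],
  ],
  claw=1,
)

```text
t: 1.1
tool_pos: [0.3369, -0.28, 0.4044]
orientation: [-3.14, -0.085, 0.0]
force: [0.0, 0.8, 0.2]
opening: 0.093
gripper_force: 0.0
```

Call:
apply_moves(
  series=[
    [[19.2,-31.3,0],[0,0,0]],
    [[19.2,-31.3,0],[0,0,0]],
    [[19.2,-31.3,0],[0,0,0]],
    [[19.2,-31.3,0],[0,0,0]],
    [[19.2,-31.3,0],[0,0,0]],
    [[19.2,-31.3,0],[0,0,0]],
    [[19.2,-31.3,0],[0,0,0]],
    [[19.2,-31.3,0],[0,0,0]],
    [[19.2,-31.3,0],[0,0,0]],
    [[0,0,0],[0,0,0]],
    [[0,0,0],[0,0,0]],
    [[0,0,0],[0,0,0]],
  ],
)

```text
t: 2.1
tool_pos: [0.4935, 0.009, 0.4042]
orientation: [3.14, 0.088, -0.002]
force: [0.7, 0.2, 0.8]
opening: 0.0927
gripper_force: 0.0
```

Call:
apply_moves(
  series=[
    [[19.2,-31.8,0],[0,0,0]],
    [[19.2,-31.8,0],[0,0,0]],
    [[0,0,0],[0,0,0]],
    [[0,0,0],[0,0,0]],
  ],
)

```text
t: 2.43
tool_pos: [0.5287, 0.0744, 0.4043]
orientation: [3.14, 0.087, -0.001]
force: [0.4, 0.5, -0.0]
opening: 0.0927
gripper_force: 0.0
```

Run:
```python
from h import *
s=robot.read_state();c=robot.calibration("wrist");p,d=robot.read_camera("wrist");cv2.imwrite("pics/w1.png",p);np.save("pics/w1.npy",d)
print(s['tool_pos'],s['orientation'],s['q'])
P=cloud(c,d)
print([(a,e,ray(c,*e,.13)) for a,e in orange(p)])
m=(P[...,2]>.12)&(P[...,2]<.14)&(np.hypot(P[...,0]-.5285,P[...,1]-.0745)<.06);print(m.sum(),P[m].min(0),P[m].max(0))
```

```text
[0.52867786 0.07440057 0.40434828] [ 3.14010833e+00  8.68517442e-02 -1.49762904e-03] [ 4.38597134e-02 -4.79865504e-02  1.67221969e+00 -2.67960259e-04
  1.51831748e+00  1.55936665e+00]
[(np.int32(561), array([275.08912656, 216.42067736]), array([0.53039653, 0.07578589, 0.13      ])), (np.int32(106), array([215.31132075, 312.81132075]), array([0.43038994, 0.12785883, 0.13      ]))]
6422 [0.48993192 0.03492307 0.12008913] [0.57136171 0.11591021 0.13206707]
```

View pics/w1.png

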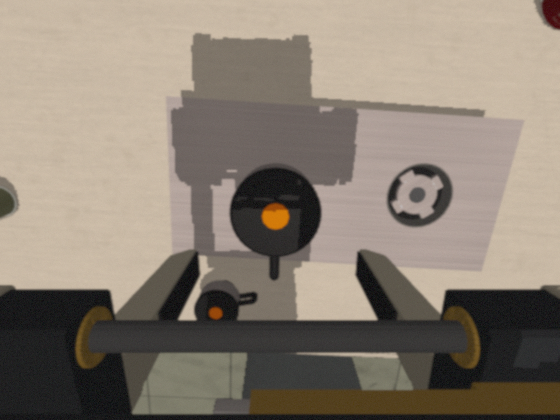

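The wrist view agrees with the top view: lid at (275,216) and socket at (419,195). The open fingers straddle the cup, so I'll descend and grip lightly.

Call:
apply_moves(
  series=[
    [[1,-0.8,20],[0,0,0]],
    [[0,0,20],[0,0,0]],
    [[0,0,20],[0,0,0]],
    [[0,0,20],[0,0,0]],
    [[0,0,18],[0,0,0]],
    [[0,0,18],[0,0,0]],
    [[0,0,18],[0,0,0]],
    [[0,0,0],[0,0,0]],
    [[0,0,0],[0,0,0]],
    [[0,0,0],[0,0,0]],
  ],
)

```text
t: 3.32
tool_pos: [0.5298, 0.0744, 0.272]
orientation: [3.14, 0.084, 0.002]
force: [-0.6, -0.2, -0.1]
opening: 0.0928
gripper_force: 0.0
```

Call:
apply_moves(
  series=[
    [[0,0,0],[0,0,0]],
    [[0,0,0],[0,0,0]],
    [[0,0,0],[0,0,0]],
    [[0,0,0],[0,0,0]],
    [[0,0,0],[0,0,0]],
    [[0,0,0],[0,0,0]],
    [[0,0,0],[0,0,0]],
    [[0,0,0],[0,0,0]],
  ],
  claw=0.8,
  newtons=8,
)

```text
t: 3.98
tool_pos: [0.5302, 0.0756, 0.2724]
orientation: [3.14, 0.087, 0.004]
force: [-0.3, 0.6, 6.4]
opening: 0.0813
gripper_force: 8.0
```

Run:
```python
from h import *
c=robot.calibration("top");p,d=robot.read_camera("top")
print([(a,e,ray(c,*e,.13)) for a,e in orange(p)]);print(robot.read_state())
```

```text
[]
{'t': 4.0333, 'q': array([ 4.58498042e-02,  6.06155289e-02,  1.81103586e+00, -6.27142357e-05,
        1.26727749e+00,  1.56157559e+00]), 'dq': array([-4.49612188e-04,  1.69297926e-04,  5.13509908e-05, -7.97884213e-04,
       -3.92306287e-04, -2.77233027e-04]), 'joint_torque': array([-2.49448288e-01, -4.54761279e+01, -4.27181304e+01, -1.31486314e-01,
       -3.29218889e-01, -2.28945923e-02]), 'tool_pos': array([0.53025158, 0.07557138, 0.27233979]), 'orientation': array([3.1403871 , 0.0865226 , 0.00418526]), 'force': array([-1.01510962,  1.40919935,  7.44042775]), 'wrist_torque': array([ 0.08864886,  0.11686939, -0.0101401 ]), 'gripper_force': 8.00025563177769, 'opening': 0.08133184251217555}
```

Call:
apply_moves(
  series=[
    [[0,0,-1.5],[0,0,0]],
    [[0,4,0],[0,0,0]],
    [[0,8,0],[0,0,0]],
    [[0,8,0],[0,0,0]],
    [[0,8,0],[0,0,0]],
    [[0,8,0],[0,0,0]],
    [[0,8,0],[0,0,0]],
    [[0,8,0],[0,0,0]],
    [[0,8,0],[0,0,0]],
    [[0,8,0],[0,0,0]],
    [[0,8,0],[0,0,0]],
    [[0,4,0],[0,0,0]],
  ],
)

```text
t: 5.03
tool_pos: [0.5341, -0.0056, 0.2724]
orientation: [3.14, 0.085, 0.0]
force: [1.0, 4.6, 4.3]
opening: 0.0819
gripper_force: 8.0
```

Call:
apply_moves(
  series=[
    [[0,8,0],[0,0,0]],
    [[0,8,0],[0,0,0]],
    [[0,8,0],[0,0,0]],
    [[0,8,0],[0,0,0]],
    [[0,0,0],[0,0,0]],
  ],
)

```text
t: 5.45
tool_pos: [0.5358, -0.0379, 0.2724]
orientation: [3.139, 0.085, 0.0]
force: [-1.0, -2.2, 4.1]
opening: 0.0814
gripper_force: 8.0
```

Call:
apply_moves(
  series=[
    [[0.2,6.2,0],[0,0,0]],
    [[0.2,6.2,0],[0,0,0]],
    [[0.2,6.2,0],[0,0,0]],
    [[0.2,6.2,0],[0,0,0]],
    [[0.2,6.2,0],[0,0,0]],
    [[0.2,6.2,0],[0,0,0]],
    [[0.1,6,0],[0,0,0]],
    [[0,0,0],[0,0,0]],
    [[0,0,0],[0,0,0]],
  ],
)

```text
t: 6.2
tool_pos: [0.5387, -0.0799, 0.2711]
orientation: [3.14, 0.085, -0.003]
force: [-0.5, 0.1, -3.5]
opening: 0.0814
gripper_force: 8.0
```

Call:
apply_moves(
  series=[
    [[0,0,0],[0,0,0]],
    [[0,0,0],[0,0,0]],
    [[0,0,0],[0,0,0]],
    [[0,0,0],[0,0,0]],
    [[0,0,0],[0,0,0]],
    [[0,0,0],[0,0,0]],
  ],
  claw=1,
)

```text
t: 6.7
tool_pos: [0.5394, -0.0794, 0.2724]
orientation: [3.14, 0.086, 0.001]
force: [-0.1, -0.5, 0.2]
opening: 0.0933
gripper_force: 0.0
```

```bash
cat >> h.py <<'E'
def look(n,name=None):
    s=robot.read_state();c=robot.calibration(n);p,d=robot.read_camera(n)
    if name:cv2.imwrite("pics/%s.png"%name,p)
    P=cloud(c,d);print("tcp",s['tool_pos'],s['force'])
    for a,e in orange(p):
        u,v=np.round(e).astype(int);print(n,a,e,"P",np.median(P[v-2:v+3,u-2:u+3].reshape(-1,3),0))
E
python3 - <<'E'
from h import *
look("wrist","w2");look("side","s2")
E
```

```text
tcp [ 0.53943163 -0.07938837  0.27242499] [-0.14721217 -0.46040677  0.18377581]
wrist 1635 [278.10642202 299.99327217] P [ 0.53877811 -0.08041706  0.12351661]
wrist 164 [ 79.6097561  345.65243902] P [ 0.56680813 -0.03104918  0.19124237]
wrist 163 [474.95705521 345.85276074] P [ 0.57244794 -0.12560412  0.19139907]
tcp [ 0.53941644 -0.07941483  0.27239735] [-0.00392557 -0.30585107  0.51651325]
side 38 [299.71052632 191.65789474] P [0.73516208 0.39378564 0.01827485]
side 10 [211.  213.5] P [0.37038197 0.14232066 0.04620465]
side 14 [268.85714286 215.07142857] P [ 0.53259671 -0.08249804  0.12155949]
side 35 [551.48571429 284.2       ] P [ 1.02791325 -0.52874139  0.11978038]
side 138 [535.16666667 288.04347826] P [ 0.9857413  -0.53598806  0.12079429]
side 17 [485.58823529 307.76470588] P [ 0.93339005 -0.4863844   0.04511046]
```

View pics/w2.png

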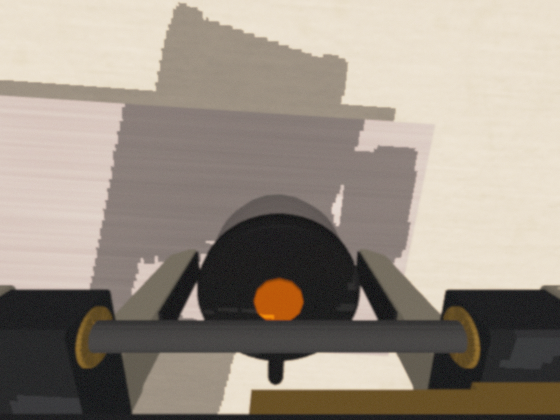

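The lid height of 0.1235 shows the cup riding on the dogs and centred. I'll regrip 8 mm lower, press gently and turn.

Call:
apply_moves(
  series=[
    [[-0.6,1,4],[0,0,0]],
    [[0,0,4],[0,0,0]],
    [[0,0,0],[0,0,0]],
    [[0,0,0],[0,0,0]],
  ],
)

```text
t: 7.13
tool_pos: [0.5385, -0.0805, 0.2636]
orientation: [-3.14, -0.086, 0.002]
force: [-0.1, 0.3, -0.7]
opening: 0.0927
gripper_force: 0.0
```

Call:
apply_moves(
  series=[
    [[0,0,0],[0,0,0]],
    [[0,0,0],[0,0,0]],
    [[0,0,0],[0,0,0]],
    [[0,0,0],[0,0,0]],
    [[0,0,1],[0,0,0]],
    [[0,0,1],[0,0,0]],
    [[0,0,0],[0,0,0]],
  ],
  claw=0.8,
  newtons=8,
)

```text
t: 7.72
tool_pos: [0.5393, -0.0806, 0.2637]
orientation: [3.14, 0.086, 0.003]
force: [-2.4, 1.3, 9.5]
opening: 0.0814
gripper_force: 8.0
```

Call:
apply_moves(
  series=[
    [[0,0,0],[0,0,-0.06]],
    [[0,0,0],[0,0,-0.06]],
    [[0,0,0],[0,0,-0.06]],
    [[0,0,0],[0,0,0]],
    [[0,0,0],[0,0,0]],
  ],
)

```text
t: 8.13
tool_pos: [0.5395, -0.0806, 0.2637]
orientation: [3.119, 0.369, 0.004]
force: [-0.3, 0.5, 6.0]
opening: 0.0817
gripper_force: 8.0
```

Call:
apply_moves(
  series=[
    [[0,0,0],[0,0,-0.06]],
    [[0,0,0],[0,0,-0.06]],
    [[0,0,0],[0,0,0]],
    [[0,0,0],[0,0,0]],
  ],
)

```text
t: 8.47
tool_pos: [0.5395, -0.0807, 0.2636]
orientation: [3.091, 0.555, 0.004]
force: [-1.5, -1.0, 6.0]
opening: 0.0816
gripper_force: 8.0
```

Call:
apply_moves(
  series=[
    [[0,0,0],[0,0,-0.06]],
    [[0,0,0],[0,0,-0.06]],
    [[0,0,0],[0,0,0]],
    [[0,0,0],[0,0,0]],
  ],
)

```text
t: 8.8
tool_pos: [0.5394, -0.0807, 0.2634]
orientation: [3.052, 0.739, 0.003]
force: [0.1, 0.7, 5.4]
opening: 0.0814
gripper_force: 8.0
```

Call:
apply_moves(
  series=[
    [[0,0,0],[0,0,-0.06]],
    [[0,0,0],[0,0,-0.06]],
    [[0,0,0],[0,0,0]],
    [[0,0,0],[0,0,0]],
  ],
)

```text
t: 9.13
tool_pos: [0.5387, -0.0805, 0.2619]
orientation: [-3.004, -0.918, 0.0]
force: [1.0, -0.1, -1.3]
opening: 0.0817
gripper_force: 8.0
```

Force has gone to about zero and z has dropped, so the cup is probably falling. I'll release it and look.

Call:
apply_moves(
  series=[
    [[0,0,0],[0,0,0]],
    [[0,0,0],[0,0,0]],
    [[0,0,0],[0,0,0]],
    [[0,0,0],[0,0,0]],
    [[0,0,0],[0,0,0]],
    [[0,0,0],[0,0,0]],
  ],
  claw=1,
)

```text
t: 9.63
tool_pos: [0.5388, -0.0805, 0.2623]
orientation: [3.004, 0.92, 0.0]
force: [-0.1, -0.3, 1.3]
opening: 0.0926
gripper_force: 0.0
```

Run:
```python
from h import *
look("wrist","w3")
```

```text
tcp [ 0.5388185  -0.0805162   0.26225876] [-0.12213196 -0.34361243  1.30451605]
wrist 1813 [275.40044126 298.3325979 ] P [ 0.54123095 -0.07879149  0.11777024]
wrist 209 [474.46411483 344.33971292] P [ 0.59063098 -0.10399356  0.18062996]
wrist 254 [ 80.20866142 343.20472441] P [ 0.53793916 -0.02508255  0.18072574]
```

The lid is now at 0.118, about 12 mm down, so the cup is home. I'll retract straight up.

Call:
apply_moves(
  series=[
    [[0,0,-10],[0,0,0]],
    [[0,0,-15],[0,0,0]],
    [[0,0,-20],[0,0,0]],
    [[0,0,-20],[0,0,0]],
    [[0,0,-20],[0,0,0]],
    [[0,0,-20],[0,0,0]],
    [[0,0,-20],[0,0,0]],
    [[0,0,0],[0,0,0]],
    [[0,0,0],[0,0,0]],
  ],
)

```text
t: 10.43
tool_pos: [0.5392, -0.0806, 0.3893]
orientation: [3.002, 0.92, 0.005]
force: [-0.2, -0.8, -0.6]
opening: 0.0934
gripper_force: 0.0
```

Run:
```python
from h import *
c=robot.calibration("wrist");p,d=robot.read_camera("wrist");cv2.imwrite("pics/w4.png",p);P=cloud(c,d)
m=(P[...,2]>.107)&(P[...,2]<.125)&(np.hypot(P[...,0]-.539,P[...,1]+.081)<.037)
q=P[m];A=np.c_[q[:,:2]-[.539,-.081],np.ones(len(q))];print(np.linalg.lstsq(A,q[:,2],rcond=None)[0],len(q))
look("side")
```

```text
[-0.00018062  0.00098734  0.11497959] 5363
tcp [ 0.53879769 -0.08051734  0.38760598] [-0.44329301  0.29093586  0.17820905]
side 36 [274.11111111 186.75      ] P [0.63832199 0.46361294 0.02431696]
side 41 [299.29268293 191.63414634] P [0.73133168 0.39617202 0.01825558]
side 10 [211.  213.5] P [0.37038638 0.14154724 0.0457626 ]
side 15 [270.8        217.06666667] P [ 0.53722091 -0.08240754  0.11596682]
side 31 [551.12903226 284.        ] P [ 1.02798104 -0.52862643  0.1197681 ]
side 137 [535.37226277 288.16788321] P [ 0.98573686 -0.53654253  0.11995115]
side 17 [485.58823529 307.64705882] P [ 0.93184738 -0.48725111  0.04582307]
```

View pics/w4.png

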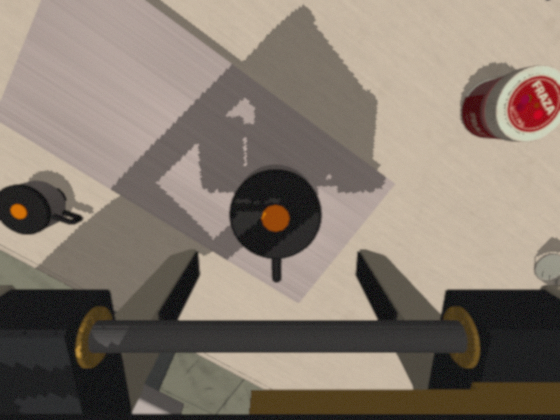

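The cup at (275,215) is level (tilt about 0.001 rad) and about 12 mm down. The gripper is clear and the bystanders haven't moved, so I'm handing in.

```bash
python3 -c "
from plant import robot
print(robot.close_job())"
```

```text
the job is handed in; nothing more can be done
None
```

The cup was slid into the socket, turned about 31 degrees until it dropped home (about 12 mm below the deck, level), and released. The job was handed in at about 10.5 s; the hand-in returned no verdict.

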